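# Take a reference reading with the flip-over tester

### The job

Check the stone tester on its glass reference cube: tip the blue spring-hinged probe head over past its snap point and let it spring down onto the cube by itself, without riding it down by hand. Then, for the reading, press straight down on the black pad on its back with a steady push of 5 to 15 N for at least one second, and let go. Never push on the tester with more than 15 N, and leave the stone tray, the brass weights and the loupe where they are.

Things in the scene. Friction and masses are not known exactly. Their poses are not given: they have to be found in the camera images.
- tester: stone tester, fixed: grey base plate 125 x 90 x 18 mm, two hinge cheeks (outer faces 58 mm apart, tops 72 mm up), 28 mm clear glass cube (top 50 mm up) in a black nest. Origin on the counter under the base (x -60 to 65, y -45 to 45 mm), z up. Its x axis is the level direction in which the head flips over; cube centre at x = 25 mm, hinge and cheeks at x = -30 mm, y = 0.
- head: blue probe head: flap 30 mm wide, 10 thick, 0.1-0.2 kg, hinged between the cheeks. Origin on the hinge axis, 62 mm up; x along the flap to its free end at 80 mm; y the hinge axis; z the normal of its back face, which bears the pad. Parked it leans 20 deg back from upright to the tester's -x side, back face to -x and down: push it to +x. Down, it lies level towards +x, back face up.
- head_turn (a joint): turn of the head, rad: 0 parked on the rear stop, 0.35 upright, 1.92 down on the hard front stop (probe on the cube). A damped over-centre spring pulls it back to 0 below the snap point (somewhere in 0.4 to 0.7) and throws it to 1.92 beyond it. Leaving the rear stop takes about 0.14 N m, fading to 0 at the snap point. Push along its arc (rising): a level push rubs.
- head_pad (a point): point on the flap's back face under the centre of the black pad, 55 mm from the hinge, 67 mm above the counter when the head is down. The pad is a rubber disc 26 mm across on a stiff brass screw; its pressing face stands 5 to 12 mm off the back face (along the head's z), set differently each time and NOT measured: feel for it.
- tray: walnut stone tray with six compartments, 110 x 150 x 22 mm, loose; origin under its centre. Leave alone.
- weights: wooden block 50 x 110 x 25 mm with four brass weights, up to 53 mm tall in all, loose; origin under its centre. Leave alone.
- loupe: folded matte black loupe, about 70 x 28 x 16 mm, loose; origin under its middle. Leave alone.
Not all that is in view belongs to the job. Of the things shaped like the tester, the grey one is meant.

How it is judged:
By the outcome, as a careful person would: the job done as asked, in the order asked, and still so for the second after the job is handed in, with the robot touching nothing.
It also fails if it takes over 61 s, if anything falls off the work surface, if the arm or the gripper's body presses on something with over 40 N, if the wrist force passes 120 N, or if a joint passes its speed limit or range.

### The arm

A 6-joint arm with a two-finger parallel gripper is mounted at the origin on the work surface. World frame = base frame: x ahead of the robot, y to its left, z up, the work surface at z = 0. Lengths are in m, angles in rad, forces in N, time in s.
With the tool pointing down it reaches from about 0.3 to 1 m from the base axis. Payload 5.1 kg.
Tool frame: the origin (TCP) lies at the very end of the fingers, on their centre line; the grasp point (between the pads) lies 19 mm behind it (env.pinch_z is the distance from the TCP to the grasp point, in m); z points along the fingers, y is the line along which they close (so a half turn about z gives the same grasp; the last joint's range is limited). The gripper opens to 95 mm and grips with 3 to 60 N. Pads are 20 mm wide; open, the fingers measure 119 mm over their backs; the gripper's body (75 mm by 180 mm) begins 59 mm behind the grasp point.
Start: joints at [-1.381, 0.124, 1.65, -0, 1.367, -0.083], TCP at [0.175, -0.626, 0.215] pointing down, gripper open.
Joint ranges: [-2.61, 2.61], [-1.02, 2.33], [0.03, 2.71], [-1.35, 4.49], [0.32, 2.68], [-2.91, 2.91]. Speed limits (rad/s): [2.57, 2.57, 3.14, 3.14, 3.14, 3.14].

### API

Orientations are given as a rotation vector (axis times angle).
In Python, from cell import env, eyes, ticket, current_clock, current_q, current_dq, current_tau, current_position, current_tool_rot, current_contact_force, current_ft_torque, current_gripper_width, current_grip_force gives the robot as it stands. Calls block until the motion is done:
- env.goto(position, orientation): joint-space move of the TCP to a pose.
- env.movel(position, rot=None, velocity=0.15): straight line of the TCP; rot=None keeps the orientation; velocity is the mean speed in m/s.
- env.move_j(angles): joint-space move.
- env.ungrasp() and env.close(): open the fingers fully, or close them until they stop; the grip force is fixed at half the most.
- env.dwell(seconds).
- env.inverse_kinematics(position, orientation): joint angles nearest the present ones, or None.
- eyes.read_camera(name): name is "side" or "top" or "wrist"; returns (picture, depth): 400x640x3 uint8, red, green, blue; 400x640 float32, m along the optical axis (not along the pixel's ray), 0 where there is no reading.
- eyes.camera_model(name): a dict with "intrinsics" (3x3 intrinsics, pixels), "R" (3x3) and "t" (3): a world point X has camera coordinates R X + t. Camera axes: x right, y down, z forward; pixel columns grow to the right and rows downward; lengths in m; the calibration is good to about 2 mm. A picture is of the moment at which its call begins: read the wrist's pose just before it. camera_model takes no time and is no camera call; for the wrist camera it gives the pose at the moment of the call.
A pose or a line that the arm cannot do raises env.MotionError and nothing moves.
- ticket.hand_in(): hands the job in; it is judged then, once.
Readings, each from a call of its own:
- current_clock(): time.
- current_q(): joint angles.
- current_dq(): joint speeds.
- current_tau(): joint torques, N m.
- current_position(): TCP position.
- current_tool_rot(): TCP orientation.
- current_contact_force(): force on the tool from outside, world axes, zero at the start.
- current_ft_torque(): the same for the moment, N m.
- current_gripper_width(): finger opening in m.
- current_grip_force(): force on a finger pad.
Only numpy, scipy, OpenCV 4.12 (cv2) and the standard library are available. Lean on these libraries where they do the work, as an engineer would, in place of code of your own. Each camera call takes 0.05 s, during which the arm holds its last target. There are 200 camera calls.

## Working session

There is one attempt and no reset: what is moved stays moved. The work goes in short steps, each a Python script; the robot and the scene stay as the last script left them, time stands still between calls to the robot, and variables do not carry over. Pictures are saved under pics/ and viewed, at most 10 in all, crops included, and the job is handed in when it is done.

```bash
ls; mkdir -p pics
python3 - <<'E'
from cell import *
import cv2,numpy as np
for n in("top","side"):
    p,d=eyes.read_camera(n); cv2.imwrite(f"pics/{n}0.png",p[:,:,::-1]); np.save(f"{n}_d.npy",d); np.save(f"{n}_p.npy",p)
    m=eyes.camera_model(n); print(n,m)
print(current_clock(),current_contact_force())
E
```

```text
pics
top {'intrinsics': array([[476.92202103,   0.        , 319.77468766],
       [  0.        , 476.92202103, 202.86271398],
       [  0.        ,   0.        ,   1.        ]]), 'R': array([[-0.02146689, -0.99974806,  0.00655699],
       [-0.9984561 ,  0.02110216, -0.05138213],
       [ 0.05123082, -0.00764988, -0.99865754]]), 't': array([0.03999251, 0.54525437, 1.02909109])}
side {'intrinsics': array([[419.36747927,   0.        , 313.50512046],
       [  0.        , 419.36747927, 196.64560306],
       [  0.        ,   0.        ,   1.        ]]), 'R': array([[-0.98291353, -0.18400324,  0.00487815],
       [-0.13340774,  0.69388118, -0.70762369],
       [ 0.1268202 , -0.69618368, -0.70657266]]), 't': array([0.52544277, 0.11429168, 0.93488973])}
0.1 [0.92915654 0.48242066 0.29916377]
```

View pics/top0.png

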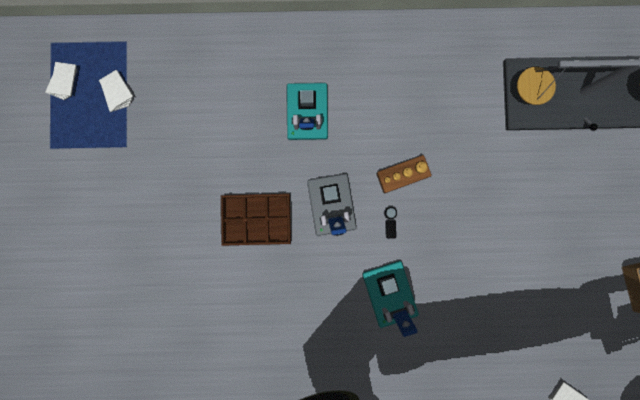

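View pics/side0.png

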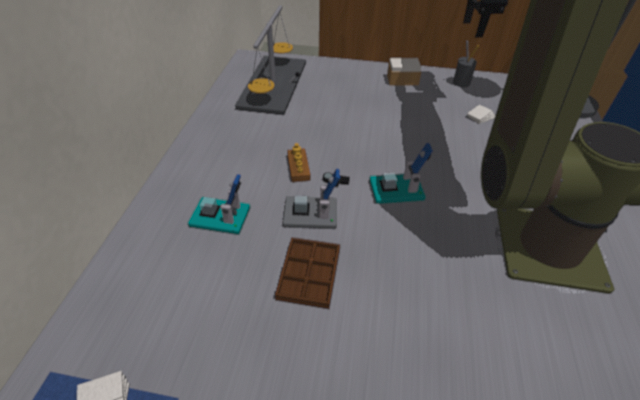

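The top view shows three tester-shaped things: teal at (307,110), grey at (332,205) and teal at (390,293). Only the one at (332,205) is grey (side view (311,210)), so I'll confirm it in a crop and measure it.

```bash
cat > h.py <<'E'
import numpy as np,cv2
from cell import *
def ray(m,u,v,z):
    K,R,t=m["intrinsics"],np.array(m["R"]),np.array(m["t"])
    d=R.T@np.linalg.solve(K,[u,v,1.]); c=-R.T@t
    return c+d*(z-c[2])/d[2]
def pts(m,d,mask):
    v,u=np.nonzero(mask&(d>0)); z=d[v,u]
    P=np.linalg.solve(m["intrinsics"],np.vstack([u,v,np.ones(len(u))]))*z
    return (np.array(m["R"]).T@(P-np.array(m["t"])[:,None])).T
E
python3 - <<'E'
from h import *
out=[]
for n,(u,v) in dict(top=(332,205),side=(311,205)).items():
    p=np.load(f"{n}_p.npy");d=np.load(f"{n}_d.npy");m=eyes.camera_model(n)
    out.append(cv2.resize(p[v-50:v+50,u-50:u+50],(400,400),interpolation=cv2.INTER_CUBIC))
    w=np.zeros(d.shape,bool); w[v-50:v+50,u-50:u+50]=1
    P=pts(m,d,w)
    V,U=np.nonzero(w&(d>0)); col=p[V,U].astype(int)
    grey=(np.ptp(col,axis=1)<25)
    s=grey&(abs(P[:,2]-.018)<.006)
    q=P[s]; 
    r=cv2.minAreaRect(q[:,:2].astype(np.float32)*1000); print(n,"base",s.sum(),np.median(q[:,2]),r, cv2.boxPoints(r).round(0).tolist())
    b=(col[:,2]>col[:,0]+30)&(col[:,2]>col[:,1]+20)
    q=P[b]; print("blue",b.sum(),q.mean(0),q.min(0),q.max(0), "px",U[b].min(),U[b].max(),V[b].min(),V[b].max())
    hi=P[P[:,2]>.055]; print("hi",len(hi),hi.mean(0))
cv2.imwrite("pics/crop.png",np.hstack(out)[:,:,::-1])
E
```

```text
top base 1742 0.01749910472318481 ((543.3433837890625, 3.5759506225585938), (126.85598754882812, 237.35325622558594), 10.397943496704102) [[460.0, 109.0], [502.0, -125.0], [627.0, -102.0], [584.0, 132.0]]
blue 172 [ 0.49264599 -0.00298893  0.1176067 ] [ 0.4787049  -0.02843478 -0.0013942 ] [0.51125267 0.01120174 0.1414106 ] px 329 346 218 234
hi 437 [ 0.50216137 -0.0025506   0.09584803]
side base 1307 0.01783754759841601 ((535.9617919921875, -16.995468139648438), (146.1241912841797, 314.4194641113281), 1.974080204963684) [[458.0, 138.0], [468.0, -177.0], [614.0, -172.0], [604.0, 143.0]]
blue 163 [0.49329471 0.00252098 0.11105801] [ 0.47819993 -0.13151983  0.01516118] [0.51114864 0.01262488 0.13996591] px 324 340 169 198
hi 394 [0.49953466 0.00321044 0.09580761]
```

View pics/crop.png

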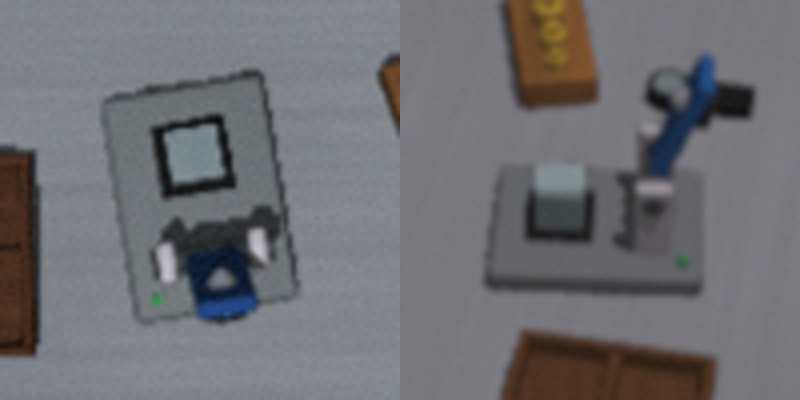

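The crop confirms it: a grey base plate with its glass cube at crop (193,155), a blue head parked towards the robot, and white cheeks. I'll compute its pose from the base corners, and check it against the cube, the cheeks and the side view.

Run:
```python
from h import *
p=np.load("top_p.npy");d=np.load("top_d.npy");m=eyes.camera_model("top")
c=np.array([(104,100),(262,70),(298,293),(137,322)])/4+[282,155]-.375
W=np.array([ray(m,u,v,.018) for u,v in c]); print(W.round(4))
print("sides",[np.linalg.norm(W[i]-W[(i+1)%4]).round(4) for i in range(4)])
fx=(W[0]+W[1]-W[2]-W[3])[:2]; fy=(W[0]+W[3]-W[1]-W[2])[:2]
print(np.degrees(np.arctan2(fx[1],fx[0])),np.degrees(np.arctan2(-fy[0],fy[1])))
# depth component
P=pts(m,d,d>-1)
H=np.zeros(d.shape);V,U=np.nonzero(d>0);H[V,U]=P[:,2]
mk=((H>.010)&(H<.2)).astype(np.uint8);n,L=cv2.connectedComponents(mk)
l=L[196,315]; q=P[(L[V,U]==l)&(abs(P[:,2]-.018)<.004)]
r=cv2.minAreaRect(q[:,:2].astype(np.float32)*1000); print("depth base",len(q),r)
a=np.arctan2(fx[1],fx[0]); X=np.array([np.cos(a),np.sin(a)]); Y=np.array([-X[1],X[0]])
O=W[:,:2].mean(0)-.0025*X
print("O",O,"yaw",a)
loc=lambda P:np.c_[(P[:,:2]-O)@X,(P[:,:2]-O)@Y,P[:,2]].round(4)
cu=ray(m,282+193/4-.4,155+152/4-.4,.05); print("cube",loc(cu[None]))
for nm in("top","side"):
    p=np.load(f"{nm}_p.npy").astype(int);d=np.load(f"{nm}_d.npy");m=eyes.camera_model(nm)
    V,U=np.nonzero(d>0);P=pts(m,d,d>-1);l=loc(P)
    s=(abs(l[:,0])<.1)&(abs(l[:,1])<.05)&(l[:,2]>.04);col=p[V,U]
    b=s&(col[:,2]>col[:,0]+30)&(l[:,2]>.06)
    print(nm,"blue",l[b].mean(0),l[b].min(0),l[b].max(0))
    w=s&(col.min(1)>150)&(l[:,2]>.06); print("cheek",l[w][:12].tolist())
    k=s&(col.max(1)<60)&(l[:,2]>.08); print("dark",k.sum(),l[k][:12].tolist())
    g=s&(l[:,0]>.01)&(l[:,0]<.04)&(l[:,2]<.06); print("cube",l[g].mean(0) if g.any() else 0)
# neighbours' extents
print(current_position(),current_tool_rot())
np.save("pose.npy",[*O,a])
```

```text
[[ 0.5971  0.0538  0.018 ]
 [ 0.6118 -0.0328  0.018 ]
 [ 0.4897 -0.0494  0.018 ]
 [ 0.4758  0.0384  0.018 ]]
sides [np.float64(0.0879), np.float64(0.1232), np.float64(0.0889), np.float64(0.1223)]
7.5032050262378975 9.276328458537687
depth base 1588 ((543.1539306640625, 3.635913848876953), (124.39730834960938, 89.69866943359375), 8.250663757324219)
O [0.54112956 0.00216222] yaw 0.13095563216003883
cube [[0.0247 0.0015 0.05  ]]
top blue [-0.04784054  0.00113622  0.1173627 ] [-0.0631 -0.0136  0.0705] [-0.0294  0.0145  0.1414]
cheek [[-0.0233, -0.0221, 0.0722], [-0.0236, -0.0239, 0.0749], [-0.0239, -0.0262, 0.0713], [-0.0252, -0.0219, 0.0698], [-0.0256, -0.0237, 0.0733], [-0.0259, -0.0259, 0.0705], [-0.0273, -0.0215, 0.0708], [-0.0276, -0.0236, 0.071], [-0.0279, -0.0256, 0.0712], [-0.0224, 0.0237, 0.0703], [-0.0293, -0.0215, 0.0659], [-0.0296, -0.0233, 0.0697]]
dark 103 [[-0.0317, -0.0077, 0.0831], [-0.032, -0.0096, 0.0852], [-0.0323, -0.0119, 0.0807], [-0.0326, -0.0139, 0.0803], [-0.0318, 0.0046, 0.0809], [-0.0324, 0.0006, 0.0807], [-0.0328, -0.0015, 0.0806], [-0.0331, -0.0034, 0.0826], [-0.0334, -0.0053, 0.0859], [-0.0337, -0.0073, 0.0844], [-0.0341, -0.0093, 0.0862], [-0.0344, -0.0111, 0.0896]]
cube [0.0244073  0.00132247 0.04918596]
side blue [-0.0471      0.00719281  0.11149042] [-0.064  -0.0138  0.0699] [-0.0301  0.0152  0.14  ]
cheek []
dark 25 [[-0.0641, -0.0014, 0.1215], [-0.0619, 0.0039, 0.1233], [-0.0641, 0.0021, 0.1217], [-0.0598, 0.0047, 0.1209], [-0.0619, 0.007, 0.1232], [-0.0641, 0.0058, 0.1221], [-0.0599, 0.0057, 0.1189], [-0.0621, 0.0057, 0.119], [-0.0382, -0.0134, 0.0969], [-0.0405, -0.0075, 0.1026], [-0.0579, 0.0066, 0.1166], [-0.06, 0.0087, 0.1187]]
cube [0.02386391 0.00287444 0.04872632]
[ 0.17499271 -0.62538889  0.21349747] [-3.11052462e+00 -4.26907903e-01  1.47757326e-04]
```

Pose: origin about (0.541, 0.003), yaw 8.25° from the depth fit. Cube, cheeks and sizes agree within 2 mm. Now I'll approach behind the head's free end, above the pad, and feel for contact.

```bash
cat >> h.py <<'E'
a=.144; O=np.array([.5407,.0033]); X=np.array([np.cos(a),np.sin(a)]); Y=np.array([-X[1],X[0]])
ROT=np.pi*np.array([np.cos(a/2),np.sin(a/2),0])
def w(x,z,y=0): return np.r_[O+x*X+y*Y,z]
def force(n=5):
    f=[]
    for _ in range(n): env.dwell(.01); f.append(current_contact_force())
    f=np.mean(f,0); return np.array([f[:2]@X,f[:2]@Y,f[2]])
E
python3 - <<'E'
from h import *
print(env.inverse_kinematics(w(-.13,.28),ROT))
env.close()
env.goto(w(-.13,.28),ROT)
env.movel(w(-.095,.1295),velocity=.15)
print(current_clock(),current_gripper_width(),current_position(),w(-.095,.1295)); f0=force(10); print(f0)
for x in np.arange(-.082,-.0649,.001):
    env.movel(w(x,.1295),velocity=.02); f=force(4)-f0
    if x>-.077: print(round(x,4),f.round(2),((current_position()[:2]-O)@X).round(4))
    if f[0]<-1.2: break
print(current_clock())
E
```

```text
[-0.16761036 -0.46594059  2.05764392  0.          1.54988933  1.25918596]
5.1417 0.00032474110397117805 [ 0.44730328 -0.01047503  0.13048426] [ 0.44668326 -0.01033277  0.1295    ]
[-0.13041041  0.30701179 -0.17009163]
-0.076 [0.26 0.42 0.42] -0.076
-0.075 [ 0.2  -0.11  0.11] -0.075
-0.074 [-2.07 -0.31  1.31] -0.0744
8.325
```

```bash
cat >> h.py <<'E'
def head(nm="side"):
    m=eyes.camera_model(nm); p,d=eyes.read_camera(nm); p=p.astype(int)
    P=pts(m,d,d>-1);V,U=np.nonzero(d>0);c=p[V,U]
    lx=(P[:,:2]-O)@X; ly=(P[:,:2]-O)@Y
    s=(abs(lx)<.09)&(abs(ly)<.025)&(P[:,2]>.055)&(P[:,2]<.15)&(c[:,2]>c[:,0]+30)&(c[:,2]>c[:,1]+15)
    return (np.array([s.sum(),np.percentile(lx[s],97)*1e3,np.percentile(P[s,2],97)*1e3]).round(1) if s.any() else np.zeros(3)),p
E
python3 - <<'E'
from h import *
R=.0802; p0=np.radians(113.6); x0=-.0740; z0=.1295
c=lambda t:w(x0+R*(np.cos(p0-t)-np.cos(p0)), z0+R*(np.sin(p0-t)-np.sin(p0)))
for t in [.1,.2,.3,.36,.4,.44,.48,.52,.56,.6,.64,.68,.72,.76,.8,.84]:
    env.movel(c(t),velocity=.04); f=force(3)
    h,p=head() if t>.35 else (None,0)
    print(t,f.round(2),h,current_clock())
    if t>.39 and h[1]>10: break
q=current_position()
env.movel(q-np.r_[.03*X,0],velocity=.15)
h,p=head(); print(h,current_clock()); cv2.imwrite("pics/side1.png",cv2.resize(p[130:250,240:400].astype(np.uint8),(640,480))[:,:,::-1])
E
```

```text
0.1 [-1.54  0.48  0.86] None 8.7
0.2 [-1.43 -0.14  0.9 ] None 9.075
0.3 [-0.92 -0.15  0.57] None 9.45
0.36 [-0.62  0.24  0.39] [ 92.  -26.6 142.4] 9.7917
0.4 [-0.52 -0.3   0.26] [ 92.  -24.4 142.9] 10.1167
0.44 [-0.5   0.31 -0.15] [103.  -20.3 142.1] 10.4417
0.48 [-0.05 -0.41 -0.33] [109.  -18.  142.1] 10.7667
0.52 [-0.08  0.05  0.39] [126.  -11.7 140.8] 11.0917
0.56 [ 0.24  0.1  -0.06] [200.   25.1 116.3] 11.4167
[252.   46.5  69.5] 11.8167
```

View pics/side1.png

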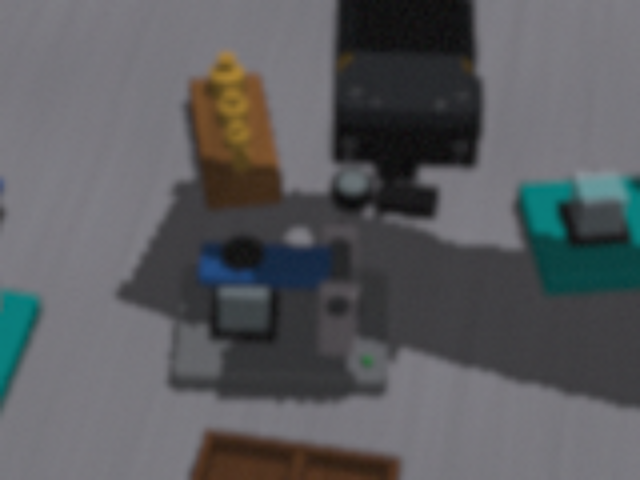

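The head sprang down by itself; it lies level over the cube with the black pad up at crop (243,250). I'll check the pad position by ray, then hover over it and feel down in small steps.

Run:
```python
from h import *
P=ray(eyes.camera_model("side"),240+243/4-.4,130+250/4-.4,.077); print("pad local",(P[:2]-O)@X,(P[:2]-O)@Y)
q=current_position(); env.movel(np.r_[q[:2],.19],velocity=.15)
env.movel(w(.024,.19),velocity=.15); env.movel(w(.024,.086),velocity=.1)
env.dwell(.3); f0=force(15); print(f0,current_position(),current_clock())
z=.083; last=0
while z>.066 and current_clock()<40:
    env.movel(w(.024,z),velocity=.01); f=force(4)-f0
    if f[2]>.8: 
        print(round(z,5),f.round(2),current_position()[2].round(5),current_clock()); 
        f=force(6)-f0
        if f[2]>1.2: break
    z-=.0004
print(z,f,current_position(),current_clock())
```

```text
pad local 0.023439388950285796 0.0007608236366790804
[ 0.04951913 -0.04187893  0.15399851] [0.56455348 0.00673437 0.08621239] 14.6583
0.0738 [-1.31  0.2   2.76] 0.0741 21.6583
0.07380000000000006 [-1.72990532  0.19434272  2.93485636] [0.56449129 0.00675069 0.07409559] 21.7083
```

Run:
```python
from h import *
f0=np.array([.05,-.04,.15]); z=.0738
f=force(4)-f0
while f[2]<8.8 and z>.070:
    z-=.0001 if f[2]>6 else .0002
    env.movel(w(.024,z),velocity=.01); f=force(4)-f0
    print(round(z,5),f.round(2),current_position()[2].round(5))
t=current_clock()
L=[]
while current_clock()-t<2.0:
    f=force(4)-f0; L.append(f[2])
    if f[2]>12.5: z+=.0001; env.movel(w(.024,z),velocity=.01)
print("hold",len(L),min(L),max(L),f,current_clock()-t)
env.movel(w(.024,.09),velocity=.03); env.movel(w(.024,.2),velocity=.15)
env.movel(w(-.12,.25),velocity=.2)
h,p=head(); print(h,force(5),current_clock()); cv2.imwrite("pics/side2.png",p.astype(np.uint8)[:,:,::-1])
```

```text
0.0736 [-2.45  0.58  5.09] 0.07407
0.0734 [-3.06  0.31  5.92] 0.07406
0.0732 [-3.25  1.27  6.74] 0.07404
0.0731 [-3.71  0.96  7.78] 0.07403
0.073 [-4.14  0.94  7.7 ] 0.07401
0.0729 [-4.41  0.74  8.36] 0.07399
0.0728 [-4.27  0.9   9.14] 0.07401
hold 60 8.322296372765017 9.195914011617992 [-4.01099365  0.71501518  8.80382589] 2.0
[272.   46.5  70.8] [-0.28595486  0.1176493  -0.10587587] 28.3333
```

View pics/side2.png

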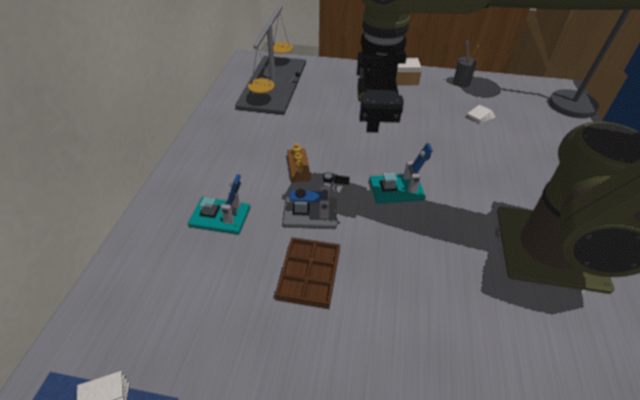

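The tester is down and nothing else has moved. The hold was 8.3–9.2 N, but it had about 4 N of sideways drag, so it was not quite "straight down". There is time to repeat the press with the sideways force nulled.

Run:
```python
from h import *
env.movel(w(.024,.2),velocity=.2); env.movel(w(.024,.085),velocity=.1)
env.dwell(.3); f0=force(15); print(f0)
env.movel(w(.024,.0752),velocity=.03)
x,y,z=.024,0,.0746; t=None; L=[]
while current_clock()<50:
    env.movel(w(x,z,y),velocity=.01); f=force(4)-f0
    if f[2]>1: x+=np.clip(6e-5*f[0],-2e-4,2e-4); y+=np.clip(6e-5*f[1],-2e-4,2e-4)
    if f[2]>13: break
    if t is None:
        if f[2]>9 and abs(f[0])<1: t=current_clock()
        elif f[2]<9.3: z-=.00015
        print(round(z,5),round(x,5),f.round(2))
    else:
        L.append(f)
        if f[2]<7.5: z-=.0001
        if f[2]>11: z+=.0001
        if current_clock()-t>1.8: break
if L: print("hold",np.min(L,0),np.max(L,0),len(L))
env.movel(w(x,.09,y),velocity=.03); env.movel(w(x,.2,y),velocity=.15)
env.movel(w(-.12,.25),velocity=.2); print(head()[0],force(5),current_clock())
```

```text
[ 0.13815341  0.05387622 -0.04377985]
0.07445 0.024 [-0.4  -0.28  0.06]
0.0743 0.024 [-0.54 -0.08  0.23]
0.07415 0.024 [ 0.21 -0.07 -0.12]
0.074 0.024 [-0.14  0.35  0.15]
0.07385 0.02396 [-0.67  0.07  1.1 ]
0.0737 0.02389 [-1.08 -0.19  2.52]
0.07355 0.02378 [-1.92  0.13  4.61]
0.0734 0.02365 [-2.17  0.38  5.39]
0.07325 0.02354 [-1.84  0.78  5.62]
0.0731 0.02345 [-1.46  0.64  6.12]
0.07295 0.02335 [-1.76  0.17  6.8 ]
0.0728 0.02323 [-1.85  0.62  7.3 ]
0.07265 0.02311 [-2.04  0.67  7.65]
0.0725 0.023 [-1.93  0.65  7.87]
0.07235 0.02287 [-2.16  0.49  7.85]
0.0722 0.02274 [-2.17  0.76  8.83]
0.0722 0.02264 [-1.68  0.36  9.53]
0.07205 0.02256 [-1.3   0.54  8.82]
0.0719 0.02248 [-1.23 -0.5   9.27]
0.0719 0.02237 [-1.91  0.59  9.75]
0.0719 0.02228 [-1.51  0.54  9.41]
0.0719 0.02222 [-1.04 -0.13  9.7 ]
0.0719 0.02216 [-0.94  0.21  9.53]
hold [-0.66821098 -0.43750999  8.26958498] [-0.07065284  0.55005678  9.20380957] 7
[271.   46.5  71.1] [ 0.56051387 -0.10474187 -0.28800305] 42.5667
```

```bash
python3 -c "
from cell import *
print(ticket.hand_in())"
```

```text
the job is handed in; nothing more can be done
None
```

The job is handed in at about 43 s of the 61 s allowed: the head snapped over and sprang down onto the cube by itself, and I pressed the pad twice. The first press (8.3–9.2 N for 2 s) had about 4 N of sideways drag, so I repeated it at 8.3–9.2 N for 1.8 s with under 0.7 N sideways. Both presses were released, no force reading on the tester went over 15 N, and the tray, weights and loupe looked unmoved in the last picture, taken before the second press.

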